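Clear the worn lane marker off the oak edge into the spares tin

TASK

The flat black lane marker lying on the oak edge, close up against the track panel, is worn out: without picking it up, draw it out with light pressure from above, then slide it along and push it off the edge of the table so that it drops into the open tin of guide shoes standing on the ledge below. The old plastic is brittle, so press and push it gently, and leave the tin and everything else on the table where it is.

Things in the scene. Friction and masses are not known exactly. Their poses are not given: they have to be found in the camera images.
- marker: Loose flat black plastic plate with a grippy rubber face on top and a smooth underside, 60 mm (x) by 120 mm (y) by 8 mm, 150 g, origin at its centre, z up. Its long side lies 1 to 3 mm from the track panel's edge: no finger fits behind it, so draw it out by friction from above. 4 to 8 N downward is plenty: the underside slips easily on the oak. It cracks if struck, pressed or pushed with over 25 N, so set down on it slowly.
- table_edge (a point): Middle of the table's far edge, at table top height; the edge runs along world y, beyond it (+x) is a drop. The last 100 mm before it is a worn board whose top sits 0 to 4 mm below the table top (varies, not given); its last 70 mm also slopes down, losing 4 mm more by the edge. At a fixed height a finger loses the plate or presses too hard: follow by feel.
- panel_edge (a point): Middle of the lower border of the track panel's edge, on the table top, where the panel meets the bare oak. The panel is a fixed board 18 mm high that carries two car lanes; its edge is straight along this point's y axis and the oak lies on its +x side.
- tin_rim (a point): Centre of the tin's open mouth, at rim height. Open steel box, 150 mm (x) by 200 mm (y) outside, 90 mm deep, 4 mm walls, guide shoes on its floor; it stands loose on a ledge below the table edge, mouth about 60 mm below the table top, near wall some 35 mm under the table, its long side along the edge.
- tin: The same tin; the origin is the centre of its underside, z up.
- tyre: A loose rubber tyre with hub lying flat beside the marker, all of it within 45 mm of the panel edge, 28 mm across and 14 mm high. Origin at its underside.
- oil: A small loose glass oil bottle standing beside the marker on the other side, all of it within 45 mm of the panel edge, 24 mm across and 46 mm high. Origin at its underside.
- red_car: Red plastic slot car, 130 mm long, 60 mm wide, 33 mm high, standing on the panel's lane nearer the oak, at least 55 mm from the panel's edge. Origin at its underside.
- pale_car: White plastic slot car of the same size on the same lane. Origin at its underside.
- trophy: Loose silver trophy cup on a wooden foot, 150 mm high, 84 mm across the bowl, standing near one end of the oak edge. Origin at its underside.
- scoreboard: Fixed wooden scoreboard 100 by 220 by 177 mm (x, y, z) near the other end of the oak edge, with a steel crank that sticks out 40 mm further on its -y side. Origin at the centre of its underside.

How it is judged:
On the way:
1. the marker is drawn out, lying on the oak at least 20 mm clear of the track panel (x of marker in the frame of panel_edge above 0.05 m and height (world z) of marker above -0.02 m and angle between marker's own z axis and vertical below 0.2 rad), for 0.1 s.
At the end, for the whole second after the job is handed in: The marker lies at rest in the tin, its middle inside the walls and at least 15 mm below the rim; the tin stands upright on the ledge (x of marker in the frame of tin between -0.073 and 0.073 m and y of marker in the frame of tin between -0.098 and 0.098 m and z of marker in the frame of tin between 0 and 0.075 m and linear speed of each of tin, marker below 0.02 m/s and angle between tin's own z axis and vertical below 0.1 rad); the robot touches nothing.
It fails at once if the marker pressed or pushed with more than 25 N (contact force between any of the fingers, the arm and marker above 25 N).
It fails at once if the marker picked up (its middle more than 30 mm above the table top) (height (world z) of marker above 0.03 m).
It fails at once if the tin shifted by more than 20 mm (distance of tin from where it was at the start of the episode above 0.02 m).
It fails at once if the tyre, the oil bottle, a car or the trophy shifted by more than 15 mm (distance of any of tyre, oil, red_car, pale_car, trophy from where it was at the start of the episode above 0.015 m).
It fails at once if the scoreboard knocked (contact force between any of the fingers, the arm and scoreboard above 5 N).
It also fails if it takes over 64 s, if anything falls off the work surface, if the arm or the gripper's body presses on something with over 40 N, if the wrist force passes 120 N, or if a joint passes its speed limit or range.

ROBOT

A 6-joint arm with a two-finger parallel gripper is mounted at the origin on the work surface. World frame = base frame: x ahead of the robot, y to its left, z up, the work surface at z = 0. Lengths are in m, angles in rad, forces in N, time in s.
With the tool pointing down it reaches from about 0.3 to 0.875 m from the base axis. Payload 6.4 kg.
Tool frame: the origin (TCP) lies between the finger pads; the fingertips stand 11 mm ahead of it and the grasp point (between the pads) lies 8 mm behind it; z points along the fingers, y is the direction in which the jaws open and shut (so a half turn about z gives the same grasp; the last joint's range is limited). The gripper opens to 88 mm and grips with 3 to 60 N. Pads are 18 mm wide; open, the fingers measure 123 mm over their backs; the gripper's body (75 mm by 187 mm) begins 45 mm behind the grasp point.
Start: joints at [-1.524, 0.181, 1.607, -0, 1.354, -0.206], TCP at [0.144, -0.557, 0.25] pointing down, gripper open.
Joint ranges: [-2.99, 2.99], [-0.89, 2.07], [0.3, 2.58], [-1.14, 4.28], [0, 2.63], [-3.12, 3.12]. Speed limits (rad/s): [2.57, 2.57, 3.01, 3.14, 3.14, 3.14].

INTERFACE

Orientations are given as a unit quaternion [w, x, y, z].
In Python, from bench import ctrl, optics gives the robot as it stands. The module is installed in compiled form; this text tells all that it offers. Calls block until the motion is done:
- ctrl.movep(position, orientation): joint-space move of the TCP to a pose.
- ctrl.move_straight(position, frame=None, vel=0.15, guard=None): straight line of the TCP; frame=None keeps the orientation; vel is the mean speed in m/s. With guard (N) it stops when the force on the tool has changed by that much, and returns True; else False.
- ctrl.move_j(angles): joint-space move.
- ctrl.gripper_to(opening): finger opening in m; the grip force is fixed at half the most; returns when the fingers have stopped.
- ctrl.wait(seconds).
- ctrl.ik(position, orientation): joint angles nearest the present ones, or None.
- optics.capture(name): name is "scene" or "top"; returns the picture (400x640x3 uint8, red, green, blue); there is no depth.
- optics.camera_params(name): a dict with "vertical_fov" (degrees; the focal length in pixels is half the picture's height over the tangent of half this angle, whatever the lens; pixels are square), "cx", "cy" (the principal point, pixels), "position" and "rotation" of the camera in the world. Camera axes: x right, y down, z forward; pixel columns grow to the right and rows downward; lengths in m; the calibration is good to about 2 mm. A picture is of the moment at which its call begins. camera_params takes no time and is no camera call.
A pose or a line that the arm cannot do raises ctrl.MotionError and nothing moves.
- ctrl.sign_off(): hands the job in, once; it reports no verdict.
Readings, each from a call of its own:
- ctrl.read_t(): time.
- ctrl.read_joint_positions(): joint angles.
- ctrl.read_qd(): joint speeds.
- ctrl.read_effort(): joint torques, N m.
- ctrl.read_tcp_pos(): TCP position.
- ctrl.read_tool_rot(): TCP orientation.
- ctrl.read_wrist_force(): force on the tool from outside, world axes, zero at the start.
- ctrl.read_wrist_torque(): the same for the moment, N m.
- ctrl.read_opening(): finger opening in m.
Only numpy, scipy, OpenCV 4.12 (cv2) and the standard library are available. Lean on these libraries where they do the work, as an engineer would, in place of code of your own. Each camera call takes 0.05 s, during which the arm holds its last target.

## Working session

There is one attempt and no reset: what is moved stays moved. The work goes in short steps, each a Python script; the robot and the scene stay as the last script left them, time stands still between calls to the robot, and variables do not carry over. Pictures are saved under pics/ and viewed, and the job is handed in when it is done.

```bash
mkdir -p pics; ls
python3 - <<'E'
from bench import ctrl, optics
import cv2
for n in("scene","top"):
    cv2.imwrite(f"pics/{n}0.png",optics.capture(n)[:,:,::-1]); print(n,optics.camera_params(n))
print(ctrl.read_t(),ctrl.read_tcp_pos(),ctrl.read_tool_rot(),ctrl.read_wrist_force(),ctrl.read_opening())
E
```

```text
pics
scene {'vertical_fov': 43.180618834415334, 'cx': 324.7961371535587, 'cy': 196.92114058099287, 'position': array([ 1.17122883, -0.84417662,  0.76900845]), 'rotation': array([-0.42770577,  0.84698571,  0.28719593, -0.13115441])}
top {'vertical_fov': 52.275578834106476, 'cx': 322.9851541680054, 'cy': 203.06813712490168, 'position': array([ 0.41619127, -0.01200359,  1.02858062]), 'rotation': array([ 0.05430624, -0.69736388,  0.71384282, -0.03410102])}
0.1 [ 0.14380085 -0.55625381  0.24890631] [-7.76555640e-04  9.92023455e-01  1.26051013e-01  5.57407210e-05] [-1.1835119  -0.88697491  0.50531595] 0.08777054151180219
```

View pics/scene0.png

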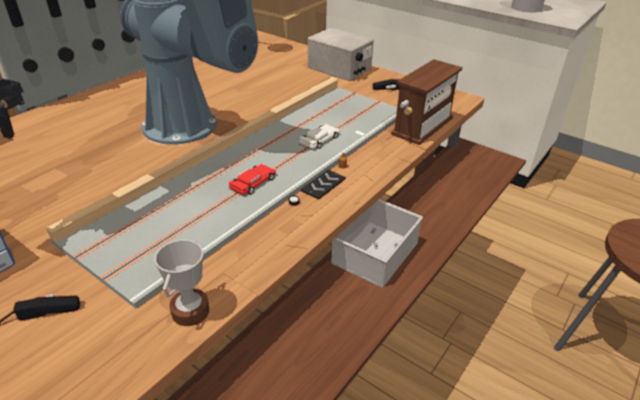

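View pics/top0.png

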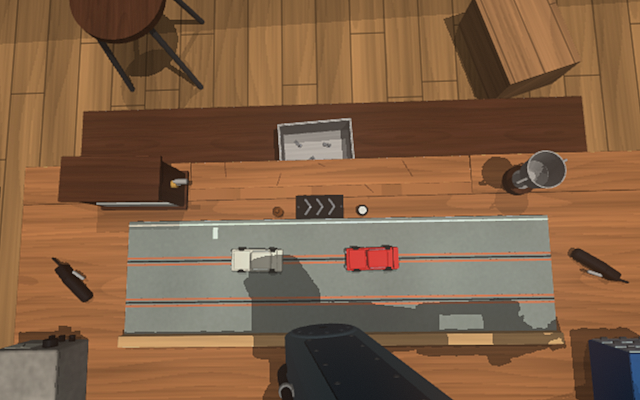

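The top view shows the marker at about (320,207), tyre (362,210), oil (278,211), tin mouth in columns 277–353 above row 160, and the panel border near row 217. Next I'll measure these.

```bash
cat > h.py <<'E'
import numpy as np, cv2
from scipy.spatial.transform import Rotation as R
from bench import ctrl, optics
def cam(n):
    p=optics.camera_params(n); q=p['rotation']
    M=R.from_quat([q[1],q[2],q[3],q[0]]).as_matrix()
    f=200/np.tan(np.radians(p['vertical_fov'])/2)
    return np.array(p['position']),M,f,p['cx'],p['cy']
def ray(n,u,v):
    o,M,f,cx,cy=cam(n); return o,M@np.array([(u-cx)/f,(v-cy)/f,1])
def pix2pt(n,u,v,z):
    o,d=ray(n,u,v); return o+d*(z-o[2])/d[2]
def proj(n,P):
    o,M,f,cx,cy=cam(n); c=M.T@(np.array(P)-o); return f*c[0]/c[2]+cx,f*c[1]/c[2]+cy
def tri(u1,u2):
    o1,d1=ray("top",*u1);o2,d2=ray("scene",*u2)
    A=np.c_[d1,-d2];s=np.linalg.lstsq(A,o2-o1,rcond=None)[0]
    a=o1+s[0]*d1;b=o2+s[1]*d2;return (a+b)/2,np.linalg.norm(a-b)
E
python3 - <<'E'
from h import *
t=cv2.imread("pics/top0.png");s=cv2.imread("pics/scene0.png")
cv2.imwrite("pics/top0z.png",cv2.resize(t[100:240,240:400],None,fx=5,fy=4.2857 and 5,interpolation=cv2.INTER_CUBIC)[:600])
cv2.imwrite("pics/top0m.png",cv2.resize(t[185:235,250:390],None,fx=5.7,fy=5.7,interpolation=cv2.INTER_CUBIC))
cv2.imwrite("pics/scene0z.png",cv2.resize(s[140:290,270:430],None,fx=4,fy=4,interpolation=cv2.INTER_CUBIC))
for name,p,z in [("marker",(320,207),.008),("tyre",(362,210),.014),("edge",(390,158),0),("panel",(250,217),.018),("panelR",(548,217),.018),("panelL",(129,223),.018)]:
    print(name,pix2pt("top",*p,z))
E
```

```text
marker [0.53511554 0.02358439 0.008     ]
tyre [ 0.52425782 -0.08140004  0.014     ]
edge [ 0.65817469 -0.1585303   0.        ]
panel [0.51313411 0.19902064 0.018     ]
panelR [ 0.49536982 -0.534772    0.018     ]
panelL [0.50537617 0.50573414 0.018     ]
```

```bash
sleep 1; ls pics
```

```text
scene0.png
scene0z.png
top0.png
top0m.png
top0z.png
```

View pics/top0z.png

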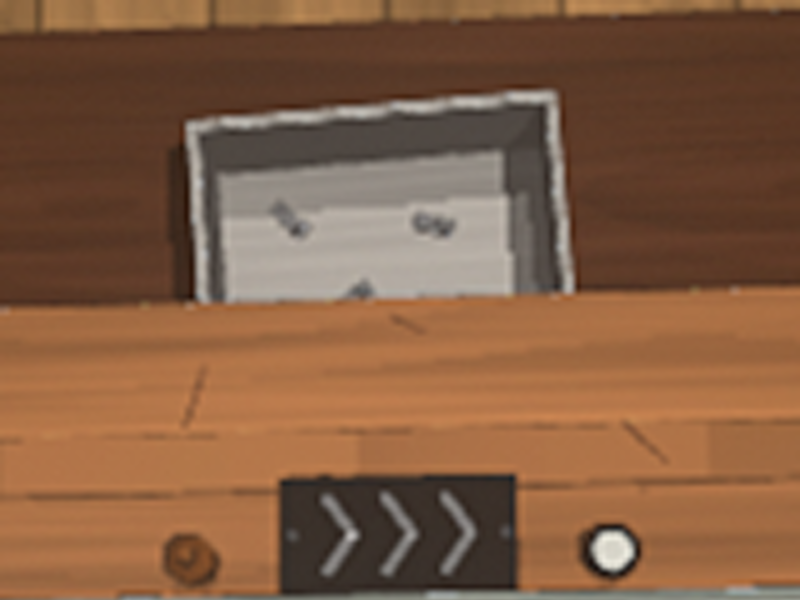

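View pics/scene0z.png

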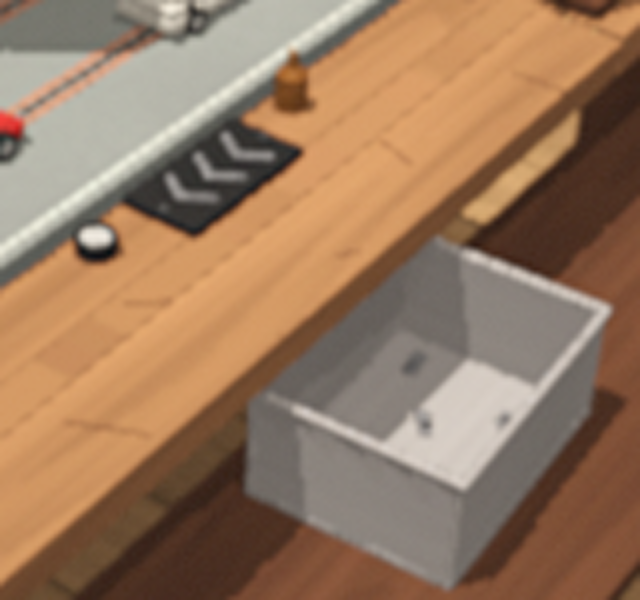

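View pics/top0m.png

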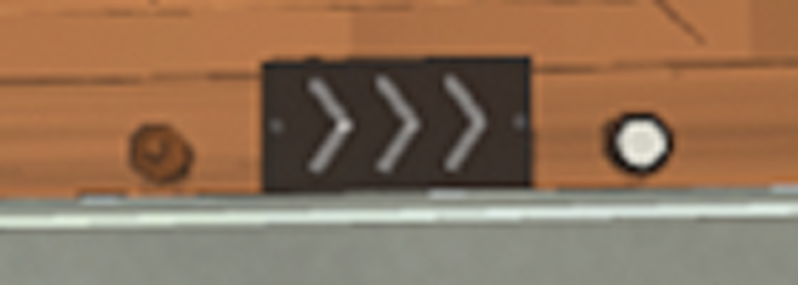

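Run:
```python
from h import *
T=lambda x,y:((x+.5)/5-.5+240,(y+.5)/5-.5+100)
S=lambda x,y:((x+.5)/4-.5+270,(y+.5)/4-.5+140)
np.set_printoptions(precision=4,suppress=True)
for n,p in [("mFL",(281,480)),("mFR",(515,477)),("mBL",(281,593)),("mBR",(517,590))]:
    print(n,pix2pt("top",*T(*p),.008))
for n,p in [("mFL",(302,151)),("mFR",(195,235)),("mBR",(124,200))]:
    print("sc",n,pix2pt("scene",*S(*p),.008))
print("chevrons tips", [pix2pt("top",*T(*p),.008) for p in[(357,535),(418,535),(476,533)]])
print("edge top",[pix2pt("top",*T(*p),-.006) for p in[(5,308),(180,303),(600,291),(795,286)]])
print("board start",[pix2pt("top",*T(*p),0) for p in[(5,496),(200,492),(600,486),(780,480)]])
print("board 2nd line",[pix2pt("top",*T(*p),0) for p in[(5,440),(200,437),(600,425),(780,419)]])
print("tin far L",tri(T(188,124),S(607,308)))
print("tin far R",tri(T(557,92),S(464,486)))
for n,p in[("FL",(188,124)),("FR",(557,92)),("L@edge",(204,300)),("R@edge",(573,290))]: print(n,pix2pt("top",*T(*p),-.06))
for n,p in[("FL",(607,308)),("FR",(464,486)),("NR",(256,395)),("NL",(440,238))]: print("sc",n,pix2pt("scene",*S(*p),-.06))
print("tyre",pix2pt("top",*T(611,550),.014),"oil",pix2pt("top",*T(185,555),.04))
print("oil sc base",pix2pt("scene",*S(291,105),0.0))
t=cv2.imread("pics/top0.png")
print("panel edge low", [pix2pt("top",*p,.0) for p in[(130,218),(548,215.)]])
print("trophy",pix2pt("top",515,185,.01),"sb", pix2pt("top",187,175,.177),pix2pt("top",187,207,0.))
```

```text
mFL [0.5657 0.0844 0.008 ]
mFR [ 0.5642 -0.0342  0.008 ]
mBL [0.5083 0.0851 0.008 ]
mBR [ 0.5069 -0.0336  0.008 ]
sc mFL [0.568  0.0824 0.008 ]
sc mFR [ 0.5686 -0.0353  0.008 ]
sc mBR [ 0.5107 -0.0341  0.008 ]
chevrons tips [array([0.5367, 0.0463, 0.008 ]), array([0.5359, 0.0155, 0.008 ]), array([ 0.5362, -0.0138,  0.008 ])]
edge top [array([ 0.6622,  0.2288, -0.006 ]), array([ 0.6622,  0.1372, -0.006 ]), array([ 0.6624, -0.0811, -0.006 ]), array([ 0.6621, -0.1816, -0.006 ])]
board start [array([0.5623, 0.2271, 0.    ]), array([0.5618, 0.1267, 0.    ]), array([ 0.5596, -0.0774,  0.    ]), array([ 0.5604, -0.1686,  0.    ])]
board 2nd line [array([0.5914, 0.2272, 0.    ]), array([0.5903, 0.1265, 0.    ]), array([ 0.5911, -0.0784,  0.    ]), array([ 0.5917, -0.17  ,  0.    ])]
tin far L (array([ 0.7752,  0.1393, -0.0575]), np.float64(0.000397476497679891))
tin far R (array([ 0.7878, -0.0637, -0.056 ]), np.float64(0.002558360755623006))
FL [ 0.7762  0.1398 -0.06  ]
FR [ 0.7881 -0.0647 -0.06  ]
L@edge [ 0.6764  0.1317 -0.06  ]
R@edge [ 0.6762 -0.0701 -0.06  ]
sc FL [ 0.7739  0.1422 -0.06  ]
sc FR [ 0.7868 -0.0589 -0.06  ]
sc NR [ 0.6437 -0.0697 -0.06  ]
sc NL [ 0.6477  0.1386 -0.06  ]
tyre [ 0.5253 -0.0809  0.014 ] oil [0.5252 0.129  0.04  ]
oil sc base [0.5236 0.1333 0.    ]
panel edge low [array([0.5198, 0.5128, 0.    ]), array([ 0.5018, -0.5445,  0.    ])]
trophy [ 0.578 -0.465  0.01 ] sb [0.5917 0.3019 0.177 ] [0.5446 0.3655 0.    ]
```

Everything agrees with the given sizes: marker centre is about (0.538, 0.024), panel edge x≈0.507, table edge x≈0.662, board step x≈0.562, and tin centre about (0.708, 0.036). I'll close the jaws and move above the marker.

Run:
```python
from h import *
np.set_printoptions(precision=4,suppress=True)
Q=[0,1,0,0]
for p in [(0.526,.0245,.12),(.526,.0245,.018),(.60,.03,.018),(.68,.035,.01)]: print(ctrl.ik(p,Q))
ctrl.gripper_to(0.0)
ctrl.movep([.40,-.30,.25],Q); ctrl.movep([.526,.0245,.12],Q)
print(ctrl.read_t(),ctrl.read_tcp_pos(),ctrl.read_tool_rot(),ctrl.read_opening())
t=ctrl.read_t()
F=np.array([ctrl.read_wrist_force() for _ in range(8)]);print(F, ctrl.read_t()-t)
ctrl.move_straight([.526,.0245,.035],vel=.08)
ctrl.wait(.1);print(ctrl.read_t(),np.mean([ctrl.read_wrist_force() for _ in range(8)],0))
for n in("scene","top"): cv2.imwrite(f"pics/{n}1.png",optics.capture(n)[:,:,::-1])
s=cv2.imread("pics/scene1.png");cv2.imwrite("pics/scene1z.png",cv2.resize(s[100:250,240:400],None,fx=4,fy=4))
```

```text
[-0.1791  0.2323  1.8328 -0.      1.0765  1.3917]
[-0.1791  0.4101  1.8605 -0.      0.871   1.3917]
[-0.1474  0.535   1.6649 -0.      0.9416  1.4234]
[-0.1225  0.6848  1.4374 -0.      1.0195  1.4483]
4.15 [0.5265 0.0234 0.1205] [ 0.0003  1.     -0.0006  0.0005] 0.0006744949109532376
[[ 0.0599 -0.8189  0.177 ]
 [ 0.0599 -0.8189  0.177 ]
 [ 0.0599 -0.8189  0.177 ]
 [ 0.0599 -0.8189  0.177 ]
 [ 0.0599 -0.8189  0.177 ]
 [ 0.0599 -0.8189  0.177 ]
 [ 0.0599 -0.8189  0.177 ]
 [ 0.0599 -0.8189  0.177 ]] 0.0
5.4583 [0.1179 0.6182 0.3854]
```

View pics/scene1z.png

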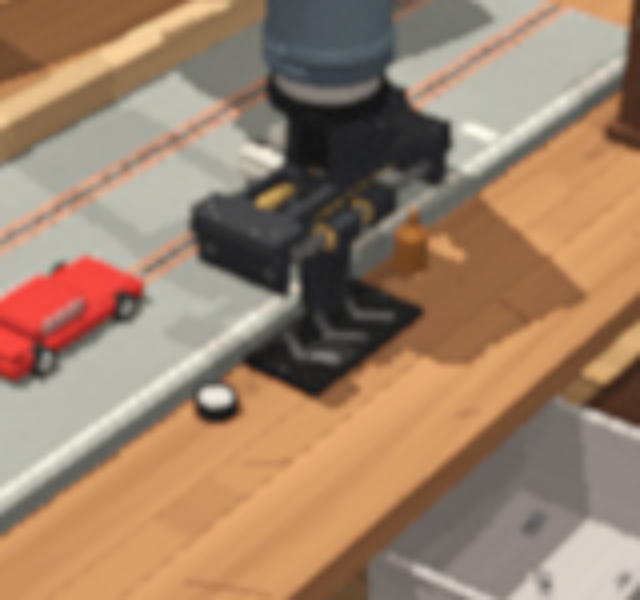

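The closed fingers stand over the middle of the marker, clear of the oil, the tyre and the panel. Now I'll set down slowly under guard.

```bash
cat >> h.py <<'E'
def wf(n=4,dt=.01):
    L=[]
    for _ in range(n): ctrl.wait(dt); L.append(ctrl.read_wrist_force())
    return np.mean(L,0)
np.set_printoptions(precision=3,suppress=True)
E
python3 - <<'E'
from h import *
ctrl.move_straight([.526,.0245,.023],vel=.03)
b=wf(8);print("bias",b)
hit=ctrl.move_straight([.526,.0245,.014],vel=.006,guard=2.0)
print(hit,ctrl.read_t(),ctrl.read_tcp_pos(),wf())
z=ctrl.read_tcp_pos()[2]
E
```

```text
bias [ 0.019 -0.041 -0.004]
True 6.9417 [0.526 0.025 0.019] [-0.473 -0.256  4.593]
```

Run:
```python
from h import *
np.set_printoptions(precision=5,suppress=True)
print(ctrl.read_tcp_pos(),wf())
z=ctrl.read_tcp_pos()[2]
for k in range(3):
    t=ctrl.read_t(); ctrl.move_straight([.526,.0245,z-.0002*k],vel=.01); dt=ctrl.read_t()-t
    print(z-.0002*k,dt,ctrl.read_tcp_pos(),wf())
    if wf(1)[2]>8:break
```

```text
[0.526   0.0245  0.01942] [-0.2513  -0.4486   5.30425]
0.019433844102075472 0.25 [0.52611 0.02448 0.01945] [ 0.23261 -0.46088  2.47633]
0.019233844102075473 0.25 [0.52608 0.02447 0.01943] [-1.09798  0.18801  5.57539]
0.01903384410207547 0.25 [0.52616 0.02446 0.01945] [-1.83045 -0.20149  7.23981]
```

```bash
cat >> h.py <<'E'
def drag(x,y,zc,x1,y1,step=.002,Ft=6.0,vel=.02,K=12000.,ff=0.):
    n=int(np.ceil((x1-x)/step)); log=[]
    xs=np.linspace(x,x1,n+1)[1:]; ys=np.linspace(y,y1,n+1)[1:]
    for a,b in zip(xs,ys):
        f=wf(2)
        if f[2]>14: print("HIGH",f); break
        zc+=np.clip((f[2]-Ft)/K*.6,-.0005,.0008)+ff
        ctrl.move_straight([a,b,zc],vel=vel)
        log.append((a,zc,ctrl.read_tcp_pos()[2],f[0],f[2]))
    print(np.array(log)[::2]); print("t",ctrl.read_t(),"end",a,b,zc,wf())
    return a,b,zc
def snap(k,box=None,cams=("top",)):
    for n in cams: cv2.imwrite(f"pics/{n}{k}.png",optics.capture(n)[:,:,::-1])
E
python3 - <<'E'
from h import *
np.set_printoptions(precision=5,suppress=True)
drag(.526,.0245,.0191,.550,.0245)
snap(2,cams=("top","scene"))
s=cv2.imread("pics/scene2.png");t=cv2.imread("pics/top2.png")
cv2.imwrite("pics/c2.png",np.hstack([cv2.resize(s[140:240,270:370],None,fx=4,fy=4),cv2.resize(t[140:240,270:370],None,fx=4,fy=4)]))
E
```

```text
[[ 0.52785  0.01915  0.01943 -2.34087  7.00774]
 [ 0.53154  0.01928  0.01942 -2.73497  7.09735]
 [ 0.53523  0.01933  0.01944 -2.49926  6.4804 ]
 [ 0.53892  0.01932  0.0194  -2.08595  6.01249]
 [ 0.54262  0.01936  0.01943 -1.68935  5.4293 ]
 [ 0.54631  0.01941  0.01945 -1.42053  6.66031]
 [ 0.55     0.01939  0.01945 -2.49866  6.14635]]
t 11.35 end 0.55 0.0245 0.01938854937632055 [-2.61798  0.11762  6.07269]
```

View pics/c2.png

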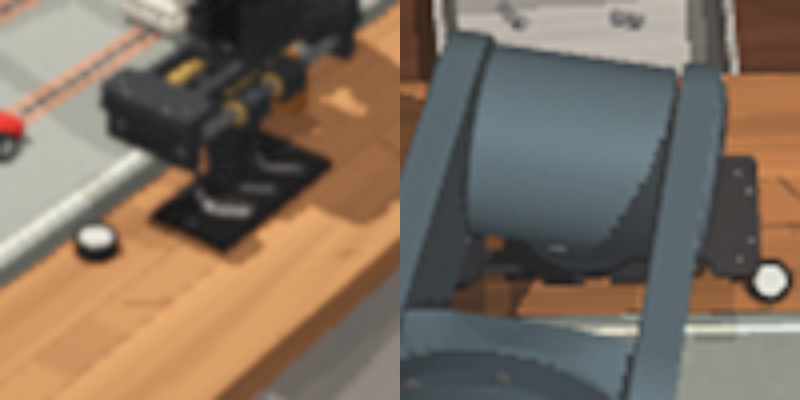

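The marker follows the finger at about 6 N and now lies clear of the panel, with no visible twist; the tyre hasn't moved. I'll carry on across the worn board.

Run:
```python
from h import *
np.set_printoptions(precision=5,suppress=True)
drag(.550,.0245,.01939,.600,.031)
snap(3,cams=("scene",))
s=cv2.imread("pics/scene3.png")
cv2.imwrite("pics/c3.png",cv2.resize(s[140:260,270:430],None,fx=5,fy=5))
```

```text
[[ 0.552    0.01938  0.01946 -2.14478  5.72456]
 [ 0.556    0.01938  0.01943 -1.2199   6.16974]
 [ 0.56     0.01938  0.01942 -1.99916  5.81223]
 [ 0.564    0.01939  0.01942 -2.05034  6.20021]
 [ 0.568    0.01935  0.01936 -2.43082  5.99319]
 [ 0.572    0.01932  0.01931 -1.34226  5.85218]
 [ 0.576    0.01929  0.01924 -1.24872  4.84381]
 [ 0.58     0.01922  0.0192  -1.55932  5.682  ]
 [ 0.584    0.01907  0.01904 -0.27075  3.51111]
 [ 0.588    0.01897  0.01905 -1.49484  5.54212]
 [ 0.592    0.0189   0.01904 -1.721    5.20122]
 [ 0.596    0.01892  0.01907 -2.09271  6.33474]
 [ 0.6      0.01882  0.01885 -0.89851  4.43909]]
t 18.15 end 0.6 0.031 0.018816241537403966 [-1.35265 -0.10538  4.96405]
```

View pics/c3.png

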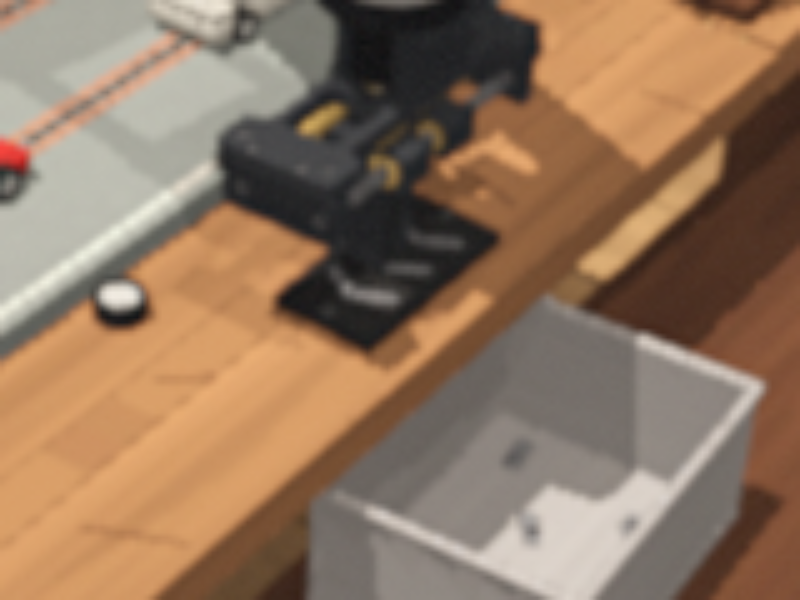

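The marker is still square and is being carried along, with its front near the edge at picture (370,345). The board is only about 0.4 mm low. I'll continue on the slope with a little feed-forward.

Run:
```python
from h import *
np.set_printoptions(precision=5,suppress=True)
drag(.600,.031,.01875,.644,.035,ff=-.00007)
snap(4,cams=("scene",))
s=cv2.imread("pics/scene4.png")
cv2.imwrite("pics/c4.png",cv2.resize(s[140:260,290:450],None,fx=5,fy=5))
```

```text
[[ 0.60191  0.01859  0.01873 -1.11916  4.12407]
 [ 0.60574  0.01845  0.0185  -1.63965  6.15888]
 [ 0.60957  0.01828  0.01832 -1.311    5.56475]
 [ 0.61339  0.01804  0.01807 -1.43287  5.44241]
 [ 0.61722  0.01785  0.01787 -1.45324  5.26997]
 [ 0.62104  0.01765  0.01766 -0.93617  5.31913]
 [ 0.62487  0.01746  0.01745 -1.1507   5.80619]
 [ 0.6287   0.01722  0.01722 -1.83776  4.70247]
 [ 0.63252  0.01703  0.01703 -1.61026  5.17709]
 [ 0.63635  0.01681  0.01679 -0.68838  5.14608]
 [ 0.64017  0.01658  0.01657 -1.28605  5.43366]
 [ 0.644    0.01636  0.01636 -1.46511  4.97965]]
t 24.3667 end 0.644 0.035 0.016358972693236645 [-0.7929  -0.37212  5.63166]
```

View pics/c4.png

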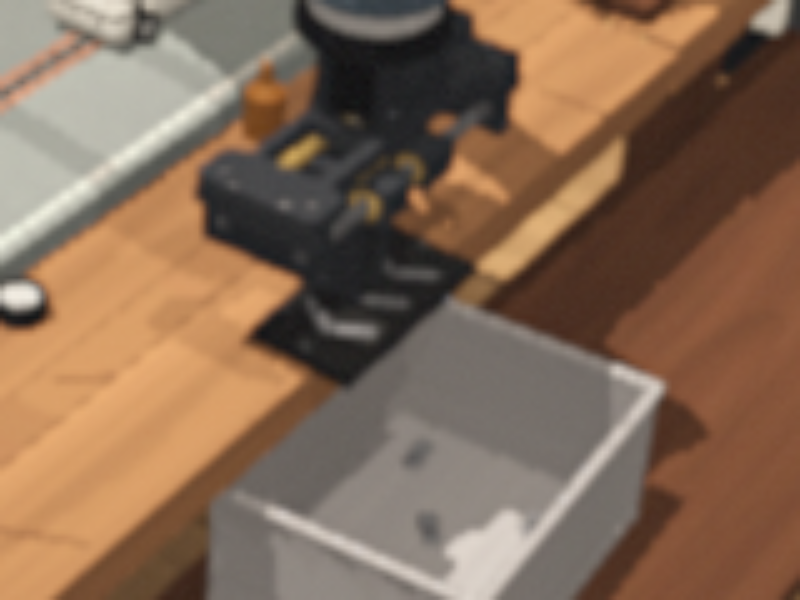

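The marker overhangs the edge square to it, with its rear edge at about x 0.626. I'll lift, step behind it and check.

Run:
```python
from h import *
ctrl.move_straight([.644,.035,.03],vel=.03)
ctrl.move_straight([.602,.036,.03],vel=.08)
snap(5,cams=("scene",)); print(ctrl.read_t(),wf())
s=cv2.imread("pics/scene5.png")
cv2.imwrite("pics/c5.png",cv2.resize(s[140:260,290:450],None,fx=5,fy=5))
```

```text
25.7833 [-0.04   0.348 -0.201]
```

View pics/c5.png

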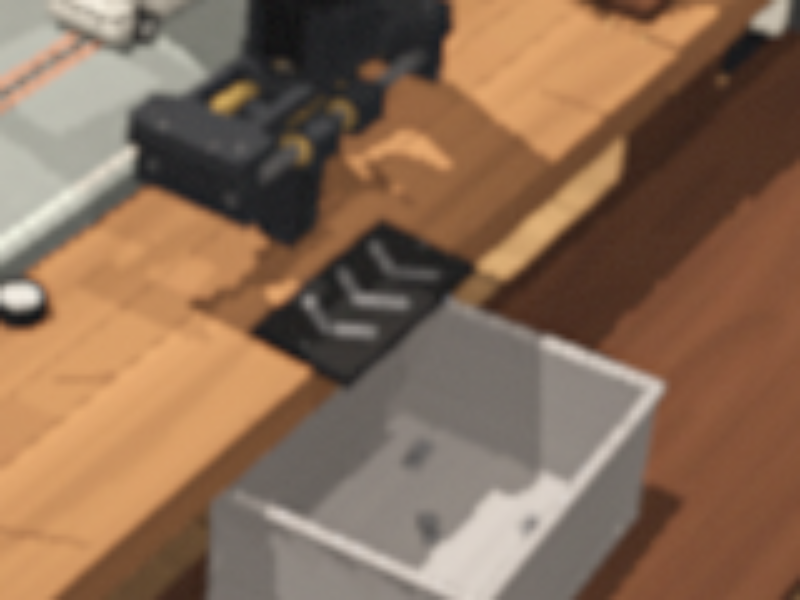

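Run:
```python
from h import *
S=lambda x,y:((x+.5)/5-.5+290,(y+.5)/5-.5+140)
C=[pix2pt("scene",*S(*p),.0045) for p in[(472,266),(349,384),(254,329),(382,222)]]
print(np.array(C),np.mean(C,0))
```

```text
[[ 0.683  0.092  0.004]
 [ 0.687 -0.027  0.004]
 [ 0.626 -0.021  0.004]
 [ 0.626  0.096  0.004]] [0.655 0.035 0.004]
```

The plate's centre measures (0.655, 0.035), its rear edge is at x 0.626, and it lines up with the tin. The finger stands clear behind it, so I'll lower and push gently.

Run:
```python
from h import *
print(ctrl.move_straight([.602,.036,.0125],vel=.02,guard=4), ctrl.read_tcp_pos())
b=wf();print("b",b)
zs=lambda x:.0125-(x-.602)*.057
x=.602
for x in np.arange(.607,.6581,.003):
    ctrl.move_straight([x,.036,zs(x)],vel=.025)
    f=wf(2)-b; print(round(x,3),f)
    if abs(f).max()>6: break
snap(6,cams=("scene",)); print(ctrl.read_t())
s=cv2.imread("pics/scene6.png")
cv2.imwrite("pics/c6.png",cv2.resize(s[140:290,290:450],None,fx=4,fy=4))
```

```text
False [0.602 0.036 0.013]
b [ 0.107  0.068 -0.017]
0.607 [0.356 0.094 0.603]
0.61 [-0.301 -0.     0.496]
0.613 [-0.364 -0.12   0.19 ]
0.616 [-0.037 -0.093  0.516]
0.619 [ 0.05  -0.541 -0.021]
0.622 [-0.432  0.155  0.492]
0.625 [-0.208  0.107  0.479]
0.628 [-0.191  0.238  0.067]
0.631 [-0.812  0.162 -0.402]
0.634 [-0.487  0.21   0.287]
0.637 [-0.455 -0.218  0.183]
0.64 [-0.487  1.046  0.344]
0.643 [-0.014 -0.252 -0.353]
0.646 [-0.095 -0.428 -0.712]
0.649 [-0.368  0.421 -0.174]
0.652 [ 0.82   0.499 -0.272]
0.655 [-0.788 -0.005  0.294]
0.658 [-0.075  0.295 -0.248]
32.1083
```

View pics/c6.png

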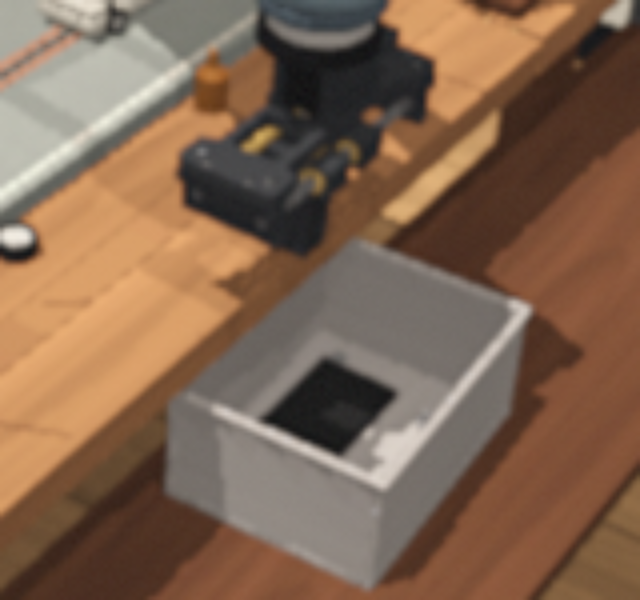

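The marker lies flat on the tin's floor. I'll lift away, check both views and hand in.

Run:
```python
from h import *
ctrl.move_straight([.655,.036,.15],vel=.1)
ctrl.movep([.40,-.30,.25],[0,1,0,0]); ctrl.wait(.3)
snap(7,cams=("scene","top")); print(ctrl.read_t(),wf())
a=cv2.imread("pics/scene7.png")[140:290,270:430];b=cv2.imread("pics/top7.png")[100:250,240:400]
cv2.imwrite("pics/c7.png",np.hstack([cv2.resize(a,None,fx=2.5,fy=2.5),cv2.resize(b,None,fx=2.5,fy=2.5)]))
for n,z in(("scene",-.14),("top",-.14)):
    im=cv2.imread(f"pics/{n}7.png")
    im0=cv2.imread(f"pics/{n}0.png")
    box=(slice(205,265),slice(325,425)) if n=="scene" else (slice(118,160),slice(278,355))
    d=(im[box].max(2)<60); v,u=np.nonzero(d); 
    print(n,d.sum(),pix2pt(n,u.mean()+box[1].start,v.mean()+box[0].start,z))
```

```text
35.6583 [0.22  0.008 0.274]
scene 421 [ 0.679  0.056 -0.14 ]
top 165 [ 0.705  0.04  -0.14 ]
```

View pics/c7.png

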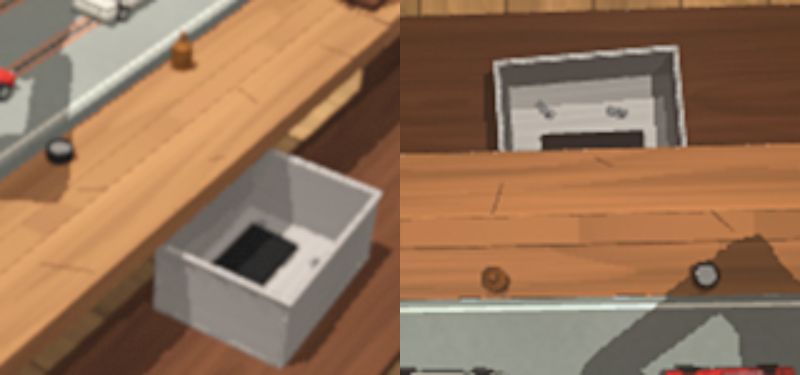

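```bash
python3 -c "
from bench import ctrl
ctrl.sign_off(); print(ctrl.read_t())"
```

```text
the job is handed in; nothing more can be done
the job is handed in; nothing more can be done
```

The marker is in the tin and the job is handed in; I signed off at about 36 s of the 64 s. No verdict was reported, so this rests on my own checks.

**What I did:** I set the closed fingertips down slowly on the marker and drew it out by friction. I followed the worn board by feel and carried the marker until it overhung the edge. Then I lifted, stepped behind it and pushed it off with no clear contact force.

**Last checks:**
- **Forces:** the downward force was about 3.5 to 7 N in the wrist readings while pressing and drawing, well under the 25 N limit.
- **Marker:** both final pictures show it lying flat on the tin's floor. The middle is at roughly x 0.68, y 0.05, about 2 cm from the tin's centre.
- **Position estimate:** my two estimates of that position disagreed, with the scene view giving (0.679, 0.056) and the top view (0.705, 0.040). Part of the marker is out of the top view, hidden by the table edge, so I trust the scene view more. Either value is well inside the walls.
- **Everything else:** the tin's far rim corners are at the same pixels as at the start. The tyre and oil bottle look unmoved. I didn't measure the cars, trophy or scoreboard again, but the arm kept well away from them.
- **Robot:** the arm was clear of everything at hand-in.

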